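# Lock the electrode stand's swing arm with its pin

### The arm

A 6-joint arm with a two-finger parallel gripper is mounted at the origin on the work surface. World frame = base frame: x ahead of the robot, y to its left, z up, the work surface at z = 0. Lengths are in m, angles in rad, forces in N, time in s.
With the tool pointing down it reaches from about 0.375 to 0.975 m from the base axis. Payload 3.8 kg.
Tool frame: the origin (TCP) lies between the finger pads; the fingertips stand 11 mm ahead of it and the grasp point (between the pads) lies 8 mm behind it; z points along the fingers, y is the direction in which the jaws open and shut (so a half turn about z gives the same grasp; the last joint's range is limited). The gripper opens to 85 mm and grips with 20 to 120 N. Pads are 22 mm wide; open, the fingers measure 114 mm over their backs; the gripper's body (76 mm by 85 mm) begins 54 mm behind the grasp point. The pads swing forward as they close: fully open they stand 13 mm farther back than shut.
Start: joints at [1.094, 0.264, 1.604, -0, 1.274, -0.037], TCP at [0.287, 0.611, 0.242] pointing down, gripper open.
Joint ranges: [-2.63, 2.63], [-0.94, 2.18], [0.31, 2.57], [-1.31, 4.45], [0, 2.66], [-2.55, 2.55]. Speed limits (rad/s): [2.57, 2.57, 3.14, 3.14, 3.14, 3.14].

### API

Orientations are given as a unit quaternion [x, y, z, w].
In Python, from bench import robot, hand, optics, hand_in, telemetry gives the robot as it stands. Calls block until the motion is done:
- robot.move_ptp(position, orientation): joint-space move of the TCP to a pose.
- robot.line_to(position, speed=0.15, ori=None, threshold=None): straight line of the TCP; ori=None keeps the orientation; speed is the mean speed in m/s. With threshold (N) it stops when the force on the tool has changed by that much, and returns True; else False.
- robot.set_joints(angles): joint-space move.
- hand.release() and hand.clamp(): open the fingers fully, or close them until they stop; the grip force is fixed at half the most.
- robot.sleep(seconds).
- robot.inverse_kinematics(position, orientation): joint angles nearest the present ones, or None.
- optics.read_camera(name): name is "side" or "top" or "wrist"; returns (picture, depth): 480x640x3 uint8, red, green, blue; 480x640 float32, m along the optical axis (not along the pixel's ray), 0 where there is no reading.
- optics.camera_info(name): a dict with "fx", "fy", "cx", "cy" (pixels), "k1" (the pictures are not rectified: a ray, as slopes to the right and down, at radius r is drawn at 1 + k1 r^2 times it, then the intrinsics apply), "R" (3x3) and "t" (3): a world point X has camera coordinates R X + t; the wrist camera has in their place "mount" (4x4, takes a point from camera to tool coordinates, whose origin is the TCP and whose axes are the flange's). Camera axes: x right, y down, z forward; pixel columns grow to the right and rows downward; lengths in m; the calibration is good to about 2 mm. A picture is of the moment at which its call begins: read the wrist's pose just before it. camera_info takes no time and is no camera call.
A pose or a line that the arm cannot do raises robot.Unreachable and nothing moves.
- hand_in(): hands the job in, once; it reports no verdict.
Trained networks look in the newest picture that a camera, given by its name, has taken for a name from the list of things; names that differ only in an ending like _2 or _b are one class to them, and where a whole thing is asked for, a point or a joint stands for the part that bears it (a point fixed in the world has none). Each returns a list of dicts, best first, with "conf" (0 to 1); they miss things now and then, are a little off and sometimes report something else, mostly with a low value. They report only what shows in the picture. A call takes as long as a camera call.
- optics.boxes_of(camera, label): "bbox" ([centre column, centre row, width, height] in pixels, round what is visible of it).
- optics.silhouettes(camera, label): "region" (480x640 bool, what is visible of it) and "bbox" ([centre column, centre row, width, height] in pixels, round what is visible of it).
Readings, each from a call of its own:
- telemetry.current_time_s(): time.
- telemetry.current_joints(): joint angles.
- telemetry.current_qvel(): joint speeds.
- telemetry.current_tau(): joint torques, N m.
- telemetry.current_position(): TCP position.
- telemetry.current_orientation(): TCP orientation.
- telemetry.current_contact_force(): force on the tool from outside, world axes, zero at the start.
- telemetry.current_ft_torque(): the same for the moment, N m.
- telemetry.current_width(): finger opening in m.
Only numpy, scipy, OpenCV 4.12 (cv2) and the standard library are available. Lean on these libraries where they do the work, as an engineer would, in place of code of your own. Each camera call takes 0.05 s, during which the arm holds its last target.

### The job

Lock the swing arm of the electrode stand: take the pin with the orange knob out of the white rack and put it down through the orange-ringed hole in the stand's white fork and the dark arm inside it, until its steel collar rests flat on the fork, then let go. Leave the blue and grey pins where they are in the rack.

Things in the scene. Friction and masses are not known exactly. Their poses are not given: they have to be found in the camera images.
- orange_pin_grip (a point): Centre of the orange knob (28 mm across, 50 tall) of a loose 120 g pin in the rack. Under the knob: steel collar 36 across, 6 thick, underside 31 mm below this point; then shank 12 across, 80 long, last 12 mm tapered (tip 111 mm below this point). z up. Rack top 92 mm above the bench; 3 holes 85 mm apart in a row, pins in any order. To clear rack and other knobs lift it 150 mm straight up.
- lock_hole (a point): Mouth centre of the lock hole, on top of the white fork, 102 mm above the bench, in an orange ring 41 mm across. Hole 20 mm across, 4 mm chamfer, through fork, arm and fork (42 mm), free below. Seated, the knob centre is 31 mm above this point. Stand and arm are fixed. z up; the arm runs along -y to an electrode 222 mm away, top 139 mm over the bench. Bolt head, 4 mm high, 55 mm off along -x.
- blue_pin_grip (a point): Knob centre of a bystander pin of the same size and shape with a blue knob, in another hole of the rack; it stays there.
- grey_pin_grip (a point): Knob centre of a bystander pin of the same size and shape with a grey knob, in another hole of the rack; it stays there.

How it is judged:
At the end, for the whole second after the job is handed in: The orange-knobbed pin is fully in the lock hole: its knob centre within 14 mm of the hole's axis and less than 37 mm above its mouth (31 mm when the collar rests flat), upright within 10 degrees; the blue and grey pins are within 20 mm of where they started (horizontal distance between orange_pin_grip and lock_hole below 0.014 m and z of orange_pin_grip in the frame of lock_hole between 0.024 and 0.037 m and angle between orange_pin_grip's own z axis and vertical below 0.17 rad and distance of each of blue_pin_grip, grey_pin_grip from where it was at the start of the episode below 0.02 m); the robot touches nothing.
It fails at once if the blue pin was pulled up or knocked away by more than 30 mm (distance of blue_pin_grip from where it was at the start of the episode above 0.03 m).
It fails at once if the grey pin was pulled up or knocked away by more than 30 mm (distance of grey_pin_grip from where it was at the start of the episode above 0.03 m).
It also fails if it takes over 38 s, if anything falls off the work surface, if the arm or the gripper's body presses on something with over 40 N, if the wrist force passes 120 N, or if a joint passes its speed limit or range.

## Working session

There is one attempt and no reset: what is moved stays moved. The work goes in short steps, each a Python script; the robot and the scene stay as the last script left them, time stands still between calls to the robot, and variables do not carry over. Pictures are saved under pics/ and viewed, and the job is handed in when it is done.

```bash
mkdir -p pics; ls; python3 - <<'E'
from bench import robot,hand,optics,hand_in,telemetry
import cv2,numpy as np
for c in ["side","top","wrist"]:
    p,d=optics.read_camera(c); cv2.imwrite(f"pics/{c}0.png",p[:,:,::-1]); np.save(f"/tmp/{c}0.npy",d)
    print(c,optics.camera_info(c))
print(telemetry.current_time_s(),telemetry.current_orientation(),telemetry.current_width())
E
```

```text
pics
side {'fx': 559.3085902129656, 'fy': 559.3085902129656, 'cx': 326.92116560710184, 'cy': 230.80326433884795, 'k1': -0.10480177737473827, 'R': array([[ 0.98293294, -0.18334592, -0.01507026],
       [-0.12343393, -0.59655663, -0.79302222],
       [ 0.13640713,  0.78134785, -0.60900627]]), 't': array([-0.49212146,  0.24376196,  0.8322723 ])}
top {'fx': 488.01057056575894, 'fy': 488.01057056575894, 'cx': 322.49011165578065, 'cy': 232.44550622244043, 'k1': -0.09444368281352208, 'R': array([[-0.01912018, -0.99969884,  0.01538367],
       [-0.99891372,  0.01844667, -0.04279133],
       [ 0.04249467, -0.01618514, -0.99896559]]), 't': array([0.09061524, 0.52640664, 0.81542209])}
wrist {'fx': 366.3229348792317, 'fy': 366.3229348792317, 'cx': 318.551344778225, 'cy': 235.44018317858013, 'k1': 0.00880009829506757, 'mount': array([[ 5.06663941e-04, -9.57586252e-01, -2.88146341e-01,
         7.34742640e-02],
       [ 9.99999651e-01,  2.93734434e-04,  7.82198751e-04,
         1.22892035e-04],
       [-6.64384267e-04, -2.88146636e-01,  9.57586066e-01,
        -1.31770511e-01],
       [ 0.00000000e+00,  0.00000000e+00,  0.00000000e+00,
         1.00000000e+00]])}
0.15 [ 2.18113386e-01  9.75923029e-01 -8.59639177e-04 -2.29628032e-04] 0.08510081494106213
```

View pics/side0.png

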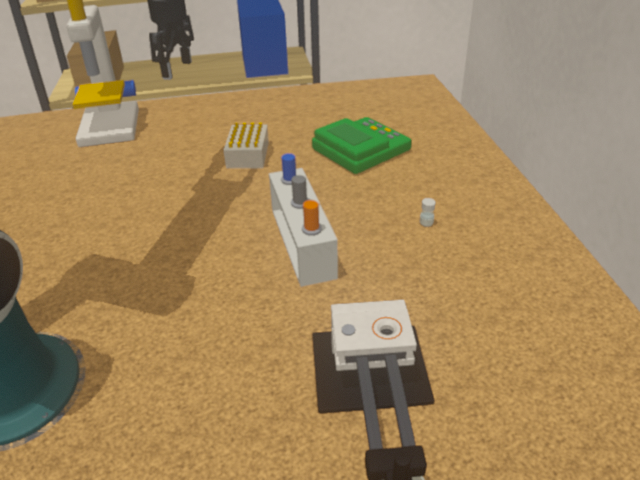

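View pics/top0.png

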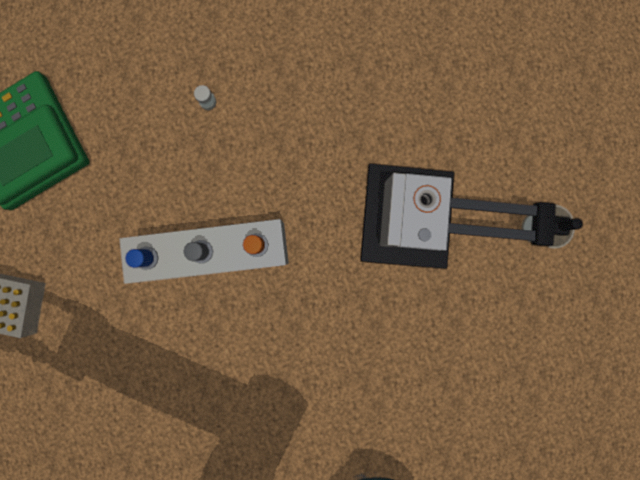

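View pics/wrist0.png

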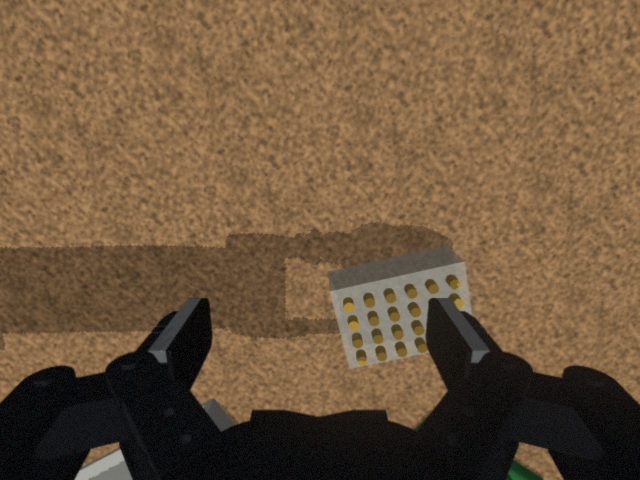

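Top view: orange knob at about (253,244), at the rack end nearest the stand, with grey at (195,250) and blue at (138,258). The ring is at (427,199). In the side view the knob is at (311,215) and the ring at (387,328).

```bash
cat > h.py <<'E'
import numpy as np,cv2
from bench import robot,hand,optics,hand_in,telemetry
from scipy.spatial.transform import Rotation as Ro
def ray(c,uv,info=None,T=None):
    i=optics.camera_info(c)
    K=np.array([[i['fx'],0,i['cx']],[0,i['fy'],i['cy']],[0,0,1]])
    n=cv2.undistortPoints(np.array(uv,float).reshape(-1,1,2),K,np.array([i['k1'],0,0,0,0.]))[:,0]
    d=np.c_[n,np.ones(len(n))]
    if 'R' in i: return -i['R'].T@i['t'], d@i['R']
    M=T@i['mount']; return M[:3,3], d@M[:3,:3].T
def onz(c,uv,z,T=None):
    o,d=ray(c,uv,T=T); s=(z-o[2])/d[:,2]; return o+s[:,None]*d
def pose():
    T=np.eye(4);T[:3,:3]=Ro.from_quat(telemetry.current_orientation()).as_matrix();T[:3,3]=telemetry.current_position();return T
def cloud(c,mask,depth,T=None):
    v,u=np.nonzero(mask&(depth>0)); o,d=ray(c,np.c_[u,v],T=T); return o+d*depth[v,u][:,None]
def orange(p,lo=110):
    h=cv2.cvtColor(p,cv2.COLOR_RGB2HSV); return ((h[...,0]>3)&(h[...,0]<14)&(h[...,1]>lo)&(h[...,2]>90))
E
python3 - <<'E'
from h import *
for c,kb,rb in [("top",(225,215,285,275),(405,178,450,222)),("side",(295,195,325,235),(366,310,408,345))]:
    p=cv2.imread(f"pics/{c}0.png")[:,:,::-1].copy(); d=np.load(f"/tmp/{c}0.npy")
    m=orange(p,190)
    def sub(b):
        x=np.zeros_like(m); x[b[1]:b[3],b[0]:b[2]]=m[b[1]:b[3],b[0]:b[2]]; return x
    k=sub(kb); P=cloud(c,k,d); print(c,"knob n",k.sum(),"zmax",np.percentile(P[:,2],[5,50,95]))
    t=P[P[:,2]>np.percentile(P[:,2],95)-.006]; print(" top cloud median",np.median(t,0), (t.min(0)+t.max(0))/2)
    r=sub(rb); v,u=np.nonzero(r); Q=onz(c,np.c_[u,v],.102)
    A=np.c_[2*Q[:,:2],np.ones(len(Q))]; s=np.linalg.lstsq(A,(Q[:,:2]**2).sum(1),rcond=None)[0]
    print(" ring n",r.sum(),"centre",s[:2],"rad",np.sqrt(s[2]+s[0]**2+s[1]**2))
    R=cloud(c,r,d); print(" ring cloud z",np.median(R,0))
    # white rack cloud for direction
    if c=="top":
        g=onz(c,[[138,258],[195,250],[253,244]],.148); print(g)
        (e)=cv2.minEnclosingCircle(np.c_[np.nonzero(k)[::-1]].astype(np.float32)); print(e)
        o,dd=ray(c,[[322,232]]);print("cam",o)
E
```

```text
top knob n 154 zmax [0.14545504 0.14745485 0.14976324]
 top cloud median [0.50929822 0.18417468 0.14745535] [0.50773354 0.18204269 0.14755464]Traceback (most recent call last):
  File "<stdin>", line 9, in <module>
  File "h.py", line 12, in onz
    o,d=ray(c,uv,T=T); s=(z-o[2])/d[:,2]; return o+s[:,None]*d
        ~~~^^^^^^^^^^
  File "h.py", line 7, in ray
    n=cv2.undistortPoints(np.array(uv,float).reshape(-1,1,2),K,np.array([i['k1'],0,0,0,0.]))[:,0]
      ~~~~~~~~~~~~~~~~~~~^^^^^^^^^^^^^^^^^^^^^^^^^^^^^^^^^^^^^^^^^^^^^^^^^^^^^^^^^^^^^^^^^^^
cv2.error: OpenCV(4.12.0) /io/opencv/modules/calib3d/src/undistort.dispatch.cpp:347: error: (-215:Assertion failed) CV_IS_MAT(_src) && CV_IS_MAT(_dst) && (_src->rows == 1 || _src->cols == 1) && (_dst->rows == 1 || _dst->cols == 1) && _src->cols + _src->rows - 1 == _dst->rows + _dst->cols - 1 && (CV_MAT_TYPE(_src->type) == CV_32FC2 || CV_MAT_TYPE(_src->type) == CV_64FC2) && (CV_MAT_TYPE(_dst->type) == CV_32FC2 || CV_MAT_TYPE(_dst->type) == CV_64FC2) in function 'cvUndistortPointsInternal'
```

```bash
python3 - <<'E'
from h import *
for c,kb,rb in [("top",(238,230,268,260),(410,181,446,217)),("side",(295,195,325,235),(368,312,408,344))]:
    p=cv2.imread(f"pics/{c}0.png")[:,:,::-1].copy(); d=np.load(f"/tmp/{c}0.npy")
    def sub(m,b):
        x=np.zeros_like(m); x[b[1]:b[3],b[0]:b[2]]=m[b[1]:b[3],b[0]:b[2]]; return x
    k=sub(orange(p,150),kb); P=cloud(c,k,d); print(c,"knob n",k.sum(),"z",np.percentile(P[:,2],[5,50,95]))
    t=P[P[:,2]>.142]; print(" top cloud median",np.median(t,0), (t.min(0)+t.max(0))/2, np.ptp(t,0))
    q=p.astype(int); r=sub((q[...,0]-q[...,2]>35),rb); 
    v,u=np.nonzero(r); Q=onz(c,np.c_[u,v],.102)
    A=np.c_[2*Q[:,:2],np.ones(len(Q))]; s=np.linalg.lstsq(A,(Q[:,:2]**2).sum(1),rcond=None)[0]
    print(" ring n",r.sum(),"centre",s[:2],"rad",np.sqrt(s[2]+s[0]**2+s[1]**2))
    R=cloud(c,r,d); print(" ring cloud",np.median(R,0))
    if c=="top":
        print(onz(c,[[138,258],[195,250],[253,244]],.148))
    b=rb; cv2.imwrite(f"pics/{c}_ring.png",cv2.resize(np.hstack([p[b[1]:b[3],b[0]:b[2],::-1],np.repeat(255*r[b[1]:b[3],b[0]:b[2],None],3,2).astype(np.uint8)]),None,fx=8,fy=8,interpolation=0))
E
```

```text
top knob n 223 z [0.14541037 0.14755442 0.14974386]
 top cloud median [0.50899204 0.18380127 0.14755442] [0.50772425 0.18205359 0.14683572] [0.02549208 0.02424018 0.00776046]
 ring n 127 centre [ 0.57307355 -0.07747354] rad 0.020228915401222975
 ring cloud [ 0.57229511 -0.07699425  0.10282222]
[[0.49070935 0.34546307 0.148     ]
 [0.50068633 0.26344141 0.148     ]
 [0.50768702 0.18114665 0.148     ]]
side knob n 66 z [0.10427729 0.12887764 0.15010008]
 top cloud median [0.50042409 0.18246981 0.14886268] [0.50677252 0.18446855 0.14693901] [0.02367454 0.02164945 0.00850718]
 ring n 205 centre [ 0.57425626 -0.07549075] rad 0.02036045431715171
 ring cloud [ 0.57352669 -0.07952183  0.10358231]
```

```bash
cat >> h.py <<'E'
def ori(phi): # tool y at angle phi in xy, z down
    a=(phi+np.pi/2)/2; return [np.cos(a),np.sin(a),0,0]
def wristpix(X,T):
    i=optics.camera_info("wrist"); M=np.linalg.inv(T@i['mount']); x=M[:3,:3]@X+M[:3,3]; s=x[:2]/x[2]; s=s*(1+i['k1']*(s@s)); return [i['fx']*s[0]+i['cx'],i['fy']*s[1]+i['cy']]
E
python3 - <<'E'
from h import *
robot.move_ptp([.508,.182,.27],ori(.103))
T=pose(); p,d=optics.read_camera("wrist"); cv2.imwrite("pics/w1.png",p[:,:,::-1])
m=orange(p,150); n,l,s,_=cv2.connectedComponentsWithStats(m.astype(np.uint8)); j=1+np.argmax(s[1:,4]); m=l==j
P=cloud("wrist",m,d,T); t=P[P[:,2]>np.percentile(P[:,2],95)-.005]
print(T[:3,3],m.sum(),np.percentile(P[:,2],[5,50,95]),np.median(t,0),(t.min(0)+t.max(0))/2,np.ptp(t,0),wristpix(np.array([.508,.182,.148]),T),telemetry.current_time_s(),telemetry.current_joints())
E
```

```text
[0.50790816 0.18283738 0.2699843 ] 1016 [0.14667449 0.14805036 0.14921799] [0.50913761 0.18465765 0.14805175] [0.50923168 0.18417904 0.14727259] [0.02570621 0.02585033 0.00540479] [np.float64(318.4080436058076), np.float64(233.0997480856703)] 1.9583 [ 2.99444716e-01 -9.19665005e-03  1.85874535e+00  3.30625694e-04
  1.29211472e+00  1.94797614e-01]
```

View pics/w1.png

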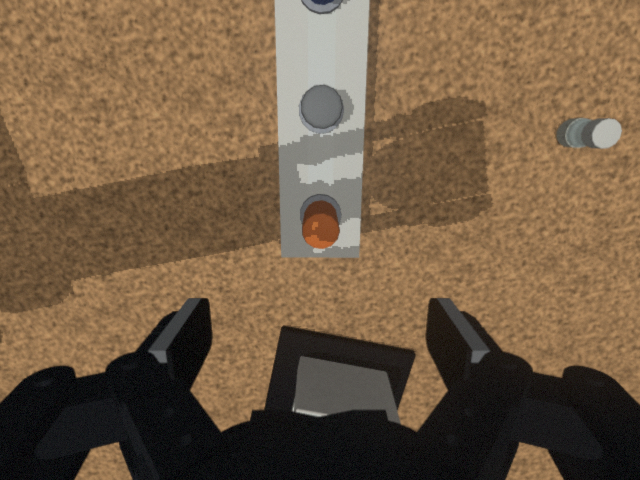

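Wrist view: the orange knob top is at (321,230), between the jaws. The rack runs vertically in the image, so the jaws close across it. I'll grasp now.

```bash
python3 - <<'E'
from h import *
x,y=.5088,.1838
z=.127-.008
robot.line_to([x,y,.20],.2)
print(robot.line_to([x,y,z],.1,threshold=10),telemetry.current_position())
hand.clamp(); print("w",telemetry.current_width(),telemetry.current_contact_force())
r=robot.line_to([x,y,.19],.12); print(r,telemetry.current_width(),telemetry.current_contact_force(),telemetry.current_time_s())
robot.line_to([x,y,z+.165],.2)
print(telemetry.current_width(),telemetry.current_contact_force(),telemetry.current_time_s())
T=pose(); p,d=optics.read_camera("wrist"); cv2.imwrite("pics/w2.png",p[:,:,::-1]); p,d=optics.read_camera("side"); cv2.imwrite("pics/s2.png",p[:,:,::-1])
E
```

```text
False [0.50945748 0.18398418 0.11975753]
w 0.0268136216106683 [-0.40006052  0.13341414  3.00781854]
False 0.026530505636619142 [-0.91265909 -0.02919676 -1.58611174] 4.725
0.02704575553537718 [-0.95832102  0.20515897 -1.2093294 ] 5.3417
```

View pics/w2.png

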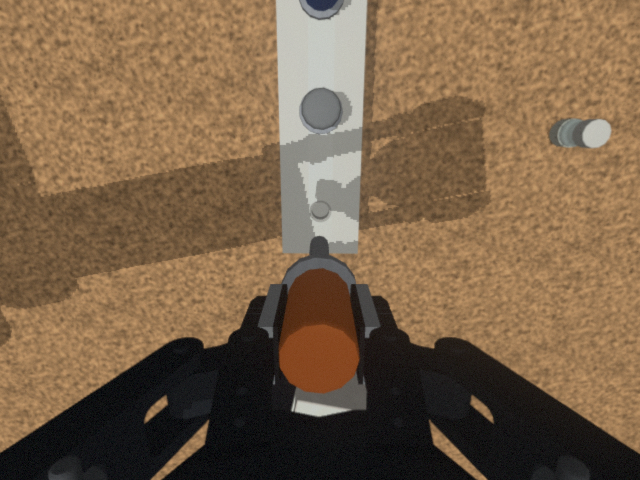

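View pics/s2.png

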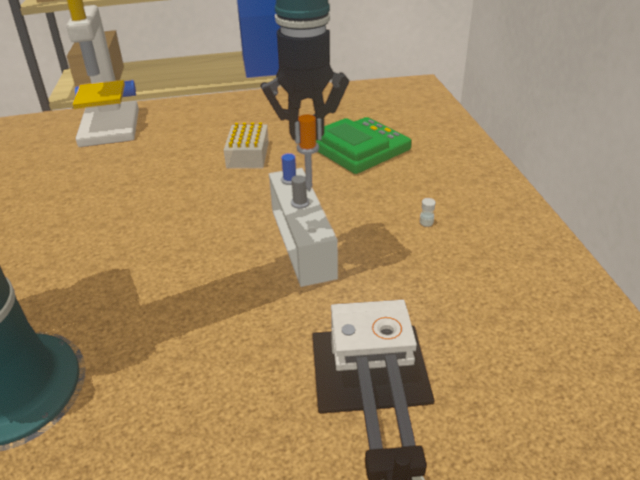

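Pin is held: the knob is between the pads at (319,357), with the shank pointing down and the other two pins undisturbed. Next I'll measure the hole with the wrist camera, and the pin's offset in the hand.

```bash
cat > m.py <<'E'
from h import *
def ringfit(p,T,uv,z=.102,w=60,d=None):
    q=p.astype(int); m=(q[...,0]-q[...,2]>40)
    # brown bench excluded by region near uv & within white: keep pixels with predicted xy within 30mm
    v,u=np.nonzero(m); Q=onz("wrist",np.c_[u,v],z,T)
    c=np.array(uv)
    for k in range(6):
        r=np.hypot(*(Q[:,:2]-c).T); s=(r>.015-.001*(k>3))&(r<.026-.002*(k>2))
        A=np.c_[2*Q[s,:2],np.ones(s.sum())]; f=np.linalg.lstsq(A,(Q[s,:2]**2).sum(1),rcond=None)[0]; c=f[:2]
    return c,np.sqrt(f[2]+c@c),s.sum()
def knobtop(p,T,z):
    m=orange(p,150); m[:240]=0
    return m
E
python3 - <<'E'
from m import *
T0=None
pos=telemetry.current_position()
robot.move_ptp([.5735,-.14,.284],ori(0.0))
T=pose(); p,d=optics.read_camera("wrist"); cv2.imwrite("pics/w3.png",p[:,:,::-1]); np.save("/tmp/w3.npy",d)
np.save("/tmp/T3.npy",T)
print(T[:3,3],ringfit(p,T,[.5735,-.0765]),wristpix(np.array([.5735,-.0765,.102]),T),telemetry.current_time_s())
m=orange(p,150); m[:250]=0; P=cloud("wrist",m,d,T); Pt=(P-T[:3,3])@T[:3,:3]
print("knob tool frame pct z",np.percentile(Pt[:,2],[1,5,20,50,95]))
t=Pt[Pt[:,2]<np.percentile(Pt[:,2],3)+.004]; print(len(t),np.median(t,0),(t.min(0)+t.max(0))/2,np.ptp(t,0))
i=optics.camera_info("wrist")
# row of top-disc
E
```

```text
[ 0.57347228 -0.13893191  0.28372792] (array([ 0.57452292, -0.07709685]), np.float64(0.020282904421459327), np.int64(457)) [np.float64(318.5758478771576), np.float64(139.6395659589095)] 6.7417
knob tool frame pct z [-0.02976792 -0.02935464 -0.02886354 -0.02826115  0.00095108]
4636 [ 1.53120903e-03  6.22330653e-06 -2.84644607e-02] [ 0.00010519 -0.0001413  -0.02802827] [0.02768244 0.02634391 0.00498795]
```

View pics/w3.png

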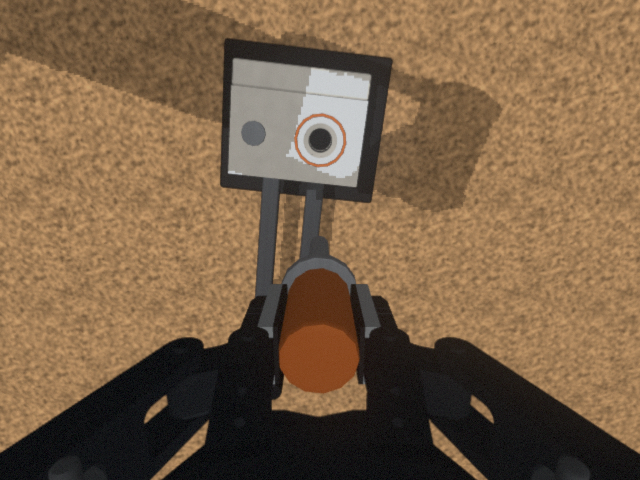

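Ring centred at (320,139), which puts the hole at about (0.5745, -0.0771), matching the fixed cameras to 2 mm. The pin is centred in the grip. Next I'll align over the hole and look again.

```bash
python3 - <<'E'
from m import *
h=np.array([.5743,-.0770])
robot.line_to([*h,.245],.12); robot.sleep(.3)
print(telemetry.current_position(),telemetry.current_time_s())
T=pose();R=T[:3,:3]; print("z axis",R[:,2])
for c in("top","side"):
    p,d=optics.read_camera(c); cv2.imwrite(f"pics/{c}4.png",p[:,:,::-1])
p,d=optics.read_camera("wrist"); cv2.imwrite("pics/w4.png",p[:,:,::-1])
p=cv2.imread("pics/side4.png")[230:390,300:480]; cv2.imwrite("pics/side4z.png",cv2.resize(p,None,fx=3.5,fy=3.5))
E
```

```text
[ 0.57452957 -0.07760571  0.2454624 ] 7.8083
z axis [ 7.83544818e-04 -2.51078630e-04 -9.99999662e-01]
```

View pics/side4z.png

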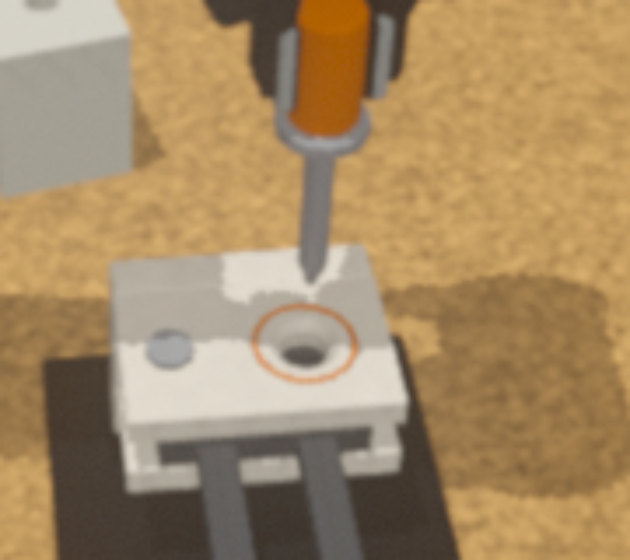

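View pics/w4.png

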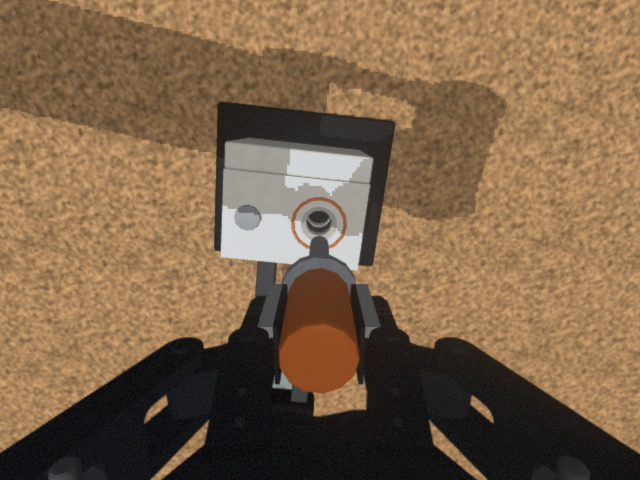

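The pin tip is in line above the ring in both views, at side zoom (312,283) over the hole at (305,345). Lowering with force guarding.

```bash
python3 - <<'E'
from m import *
h=np.array([.5743,-.0768])
for z in (.20,.17,.145,.128):
    r=robot.line_to([*h,z],.06,threshold=12)
    print(r,telemetry.current_position(),telemetry.current_contact_force(),telemetry.current_ft_torque(),telemetry.current_time_s())
    if r: break
p,d=optics.read_camera("side"); p=p[230:390,300:480,::-1]; cv2.imwrite("pics/side5z.png",cv2.resize(p,None,fx=3.5,fy=3.5))
E
```

```text
False [ 0.57460889 -0.07685708  0.20033301] [ 0.32168157 -0.66457502 -1.39925991] [-0.01893756  0.01489719 -0.05586743] 8.8583
False [ 0.57415293 -0.07676705  0.1696503 ] [-0.3033086  -0.19363316  0.47133473] [-0.03877124  0.0005524  -0.00022119] 9.5083
False [ 0.57399985 -0.07677837  0.14447386] [-0.43897503  0.51478762 -0.82041451] [ 0.06021058 -0.038833   -0.01506253] 10.075
True [ 0.57514804 -0.07691445  0.12876435] [-0.12078094  0.11058546  4.06006073] [0.01916127 0.20510722 0.00417974] 10.4167
```

View pics/side5z.png

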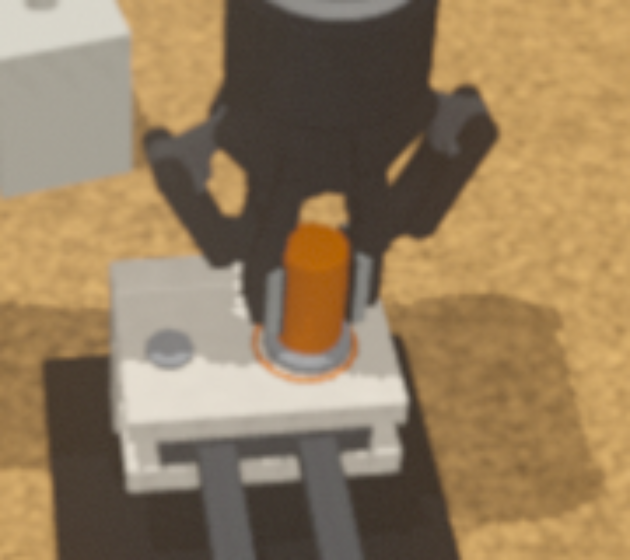

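The collar is on the fork inside the ring (side zoom about (305,350)), and contact came at the expected seating height. Releasing and retreating.

```bash
python3 - <<'E'
from m import *
hand.release(); print(telemetry.current_width(),telemetry.current_contact_force())
q=telemetry.current_position()
robot.line_to([q[0],q[1],.20],.1); robot.line_to([q[0],q[1]-0.07,.30],.2); robot.sleep(.3)
T=pose(); p,d=optics.read_camera("wrist"); cv2.imwrite("pics/w6.png",p[:,:,::-1])
m=orange(p,150); n,l,s,_=cv2.connectedComponentsWithStats(m.astype(np.uint8)); m=l==1+np.argmax(s[1:,4])
P=cloud("wrist",m,d,T); t=P[P[:,2]>np.percentile(P[:,2],95)-.005]; print("knob top",np.percentile(P[:,2],[5,50,95]),(t.min(0)+t.max(0))/2,np.ptp(t,0))
for c in ("side","top"):
    p,d=optics.read_camera(c); cv2.imwrite(f"pics/{c}6.png",p[:,:,::-1])
print(telemetry.current_contact_force(),telemetry.current_time_s())
E
```

```text
0.08542092840982317 [-0.31552575 -0.32418895  0.23715007]
knob top [0.15671537 0.15807606 0.15930067] [ 0.57551839 -0.07753976  0.15762378] [0.02594069 0.02562006 0.00532136]
[ 1.21293389 -0.6061745  -0.00718707] 13.15
```

View pics/w6.png

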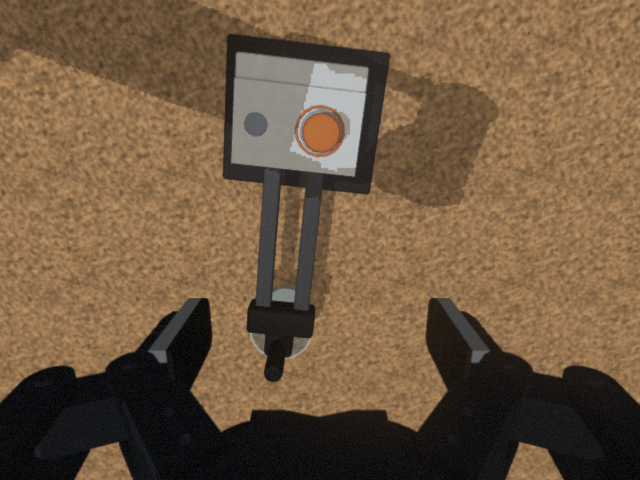

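View pics/side6.png

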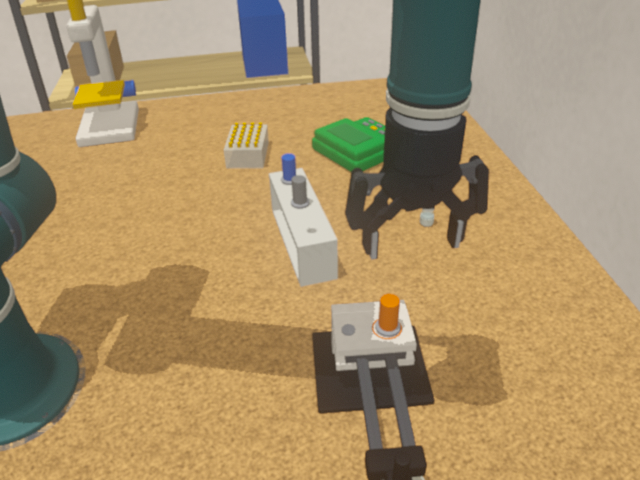

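The knob top is at z = 0.158, the seated height, and the knob sits inside the ring (wrist (321,131)). The blue and grey pins are where they were, and the gripper is clear.

```bash
python3 -c "
from bench import hand_in;hand_in()"
```

```text
the job is handed in; nothing more can be done
```

I took the orange pin from the rack, put it down through the lock hole until its collar met the fork, let go, moved the arm clear and handed the job in. The robot's clock read about 13 s, against the 38 s limit.

- **Seating:** the last wrist picture put the knob top at z = 0.158 m, which is the seated height. The knob's axis was about 1 mm from the measured hole centre, and the pin looked upright in the side and wrist views.
- **Other pins:** the blue and grey pins looked unmoved in the side view. I judged that by eye and did not measure it.
- **Forces:** the lowering stopped on its 12 N contact guard at the expected seating height, so I saw no sign of jamming. The last reading with the arm clear was about 1 N, which I take as sensor noise.
- **Disagreements:** the cameras differed by about 2 mm on the hole and up to about 3 mm on the orange pin. I used the wrist camera's values for the final alignment. No check failed.

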